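Pack a sample bottle and lock the transport case

TASK

Stand the small white-capped bottle upright inside the open transport case, then swing the blue lid fully shut, and then turn the orange quarter-turn latch clockwise until it drops into its locked detent with its steel tongue over the lid. Leave the amber bottle, the petri dish and the pen where they are.

Things in the scene. Friction and masses are not known exactly. Their poses are not given: they have to be found in the camera images.
- sample_mid (a point): The sample: a small squat clear bottle with lilac contents and a white screw cap, 32 mm in diameter and 62 mm tall (body straight up to about 42 mm, cap 18 mm in diameter from 53 mm up), 70 g, standing upright on the worktop. The point is at its centre, 31 mm above its underside; z is its upright axis.
- amber_mid (a point): A bystander: amber bottle with a black cap, 45 mm in diameter, 98 mm tall, standing upright. The point is on its axis 49 mm above its underside.
- petri: A bystander: round petri dish, 92 mm in diameter, 16 mm high; origin at the centre of its underside.
- pen: A bystander: red-and-white pen 135 mm long lying on the worktop; origin at the centre of its underside.
- case: Transport case: white open-topped box fixed to the worktop, 162 mm along its x, 116 mm along its y, 78 mm high; walls and floor 6 mm, so 150 x 104 mm and 72 mm deep inside. Origin at the centre of its underside. At yaw 0 x points away from the robot, y to the robot's left. The lid hinges about a line along x at y = -58, z = 78 mm. A grey latch bracket is on the +y side, 50 mm wide, out to y = 93 mm
- case_floor (a point): Centre of the case's inner floor, 6 mm above the worktop; axes as the case's.
- lid (a joint): Angle of the blue lid, rad: 0 shut, flat on the rim, top face 86 mm above the worktop; 1.57 upright; it starts at 1.7 to 1.9, leaning a little outward, to the case's -y side. A flat slab, 162 x 118 x 8 mm. A friction hinge holds it at any angle (1 to 3 N at the free edge moves it): shut it by pushing on its outer face, over and down.
- lid_edge (a point): Middle of the lid's free edge, on the outer (upper when shut) face; 118 mm from the hinge axis and 8 mm above the underside.
- latch (a joint): Angle of the latch about a vertical axis, rad: 0 unlocked (tongue along the case's +x), 1.57 locked (a quarter turn clockwise seen from above, tongue along the case's -y, over the lid). Stops at both ends. Turning, it rides up 2 to 3 mm over a sprung cam (0.1 N m at most); let go past half way (0.79) it is pulled into the locked detent, short of it it springs back. Over 1.5 only in the locked detent.
- latch_grip (a point): Centre of the latch's orange upright grip wing, on the pivot axis, at x = 0, y = 78 mm of the case, 110 mm above the worktop when in a detent. The wing is 44 mm long (this point's x, the way the tongue points), 12 mm thick and 30 mm tall, centred here. Below it is the steel tongue, 14 mm wide, reaching 34 mm from the axis on one side, underside 88 mm above the worktop.
Not all that is in view belongs to the job. What is shaped like the part that bears sample_mid but green or red is not meant.

How it is judged:
On the way, in this order (a step that is already met when the one before it is completed fails the run):
1. the small bottle stands upright inside the case and is let go (x of sample_mid in the frame of case between -0.07 and 0.07 m and y of sample_mid in the frame of case between -0.048 and 0.048 m and z of sample_mid in the frame of case between 0.03 and 0.042 m and angle between sample_mid's own z axis and vertical below 0.15 rad and contact force between the fingers and sample below 0.1 N), for 0.2 s.
2. the lid is shut while the latch is still unlocked (value of joint lid below 0.04 rad and value of joint latch below 0.4 rad), for 0.1 s.
3. the latch is in its locked detent (value of joint latch above 1.5 rad), for 0.2 s.
At the end, for the whole second after the job is handed in: the small bottle stands upright (within 0.15 rad) on the floor inside the case, at rest; the lid is shut (within 0.03 rad); the latch is in its locked detent (over 1.5 rad) (x of sample_mid in the frame of case between -0.07 and 0.07 m and y of sample_mid in the frame of case between -0.048 and 0.048 m and z of sample_mid in the frame of case between 0.03 and 0.042 m and angle between sample_mid's own z axis and vertical below 0.15 rad and value of joint lid below 0.03 rad and value of joint latch above 1.5 rad and linear speed of sample below 0.02 m/s); the robot touches nothing.
It fails at once if the amber bottle, petri dish or pen is moved by more than 20 mm (distance of any of amber_mid, petri, pen from where it was at the start of the episode above 0.02 m).
It also fails if it takes over 64 s, if anything falls off the work surface, if the arm or the gripper's body presses on something with over 40 N, if the wrist force passes 120 N, or if a joint passes its speed limit or range.

ROBOT

A 6-joint arm with a two-finger parallel gripper is mounted at the origin on a cart in front of the work surface, level with it; the furniture and walls round the work are solid. World frame = base frame: x ahead of the robot, y to its left, z up, the work surface at z = 0. Lengths are in m, angles in rad, forces in N, time in s.
With the tool pointing down it reaches from about 0.25 to 0.775 m from the base axis. Payload 4 kg.
Tool frame: the origin (TCP) lies on the centre line of the jaws, within the pads' length; the fingertips stand 8 mm ahead of it and the grasp point (between the pads) lies 11 mm behind it; z points along the fingers, y is the direction in which the jaws open and shut (so a half turn about z gives the same grasp; the last joint's range is limited). The gripper opens to 94 mm and grips with 3 to 60 N. Pads are 16 mm wide; open, the fingers measure 119 mm over their backs; the gripper's body (75 mm by 177 mm) begins 78 mm behind the grasp point.
Start: joints at [1.115, 0.087, 1.371, -0, 1.684, -0.103], TCP at [0.19, 0.516, 0.18] pointing down, gripper open.
Joint ranges: [-3.1, 3.1], [-0.76, 2.03], [0.27, 2.55], [-1.08, 4.22], [0.17, 2.65], [-2.57, 2.57]. Speed limits (rad/s): [2.79, 2.79, 3.14, 3.14, 3.14, 3.14].

INTERFACE

Orientations are given as [roll, pitch, yaw] about the fixed x, y, z axes, in that order (R = Rz(yaw) Ry(pitch) Rx(roll)).
In Python, from bench import * gives the robot as it stands.
- The arm moves only by the tool step_arm, never from a script. Its argument "steps" is a list of rows, each an object of numbers: "jaw": the opening, from 0 (shut) to 1 (fully open); "tx", "ty", "tz": the shift along the tool's x, y, z in m; "ax", "ay", "az": the turn, a rotation vector about the tool's x, y, z in rad. In form: [{"jaw": .., "tx": .., "ty": .., "tz": .., "ax": .., "ay": .., "az": ..}, ...]. A call has 1 to 8 rows; each row is the pose to reach, as a shift and turn from the pose measured when the call began, along the tool's axes at that moment; what a row does not reach only later rows make up. A row lasts 1/10 s, in which the tool goes at most 50 mm and 8.59 degrees, less where a joint would pass 70% of its speed; a pose out of reach is approached as far as the arm can. A call with a gripper value outside its range is refused whole. The fingers move at their own pace and stop on an object; the grip force is fixed at half the most. Time passes only in rows, so rows that repeat a pose let the fingers close. It gives the time, the measured TCP pose, the force and the opening at its end, in the units of the state.
- get_obs(): the state, without advancing time (a new reading comes with each control period).
- snapshot(name): name is "scene" or "top" or "wrist"; returns (picture, depth): 400x640x3 uint8, red, green, blue; 400x640 float32, m along the optical axis (not along the pixel's ray), 0 where there is no reading.
- camera_model(name): a dict with "intrinsics" (3x3 intrinsics, pixels), "origin" and "orientation" of the camera in the world. Camera axes: x right, y down, z forward; pixel columns grow to the right and rows downward; lengths in m; the calibration is good to about 2 mm. The wrist camera is an equidistant fisheye: a pixel r from the principal point sees the ray r / f radians off the axis. A picture is of the moment at which its call begins: read the wrist's pose just before it. camera_model takes no time and is no camera call; for the wrist camera it gives the pose at the moment of the call.
- close_job(): hands the job in, once; it reports no verdict.
Trained networks look in the newest picture that a camera, given by its name, has taken for a name from the list of things; names that differ only in an ending like _2 or _b are one class to them, and where a whole thing is asked for, a point or a joint stands for the part that bears it (a point fixed in the world has none). Each returns a list of dicts, best first, with "confidence" (0 to 1); they miss things now and then, are a little off and sometimes report something else, mostly with a low value. They report only what shows in the picture. A call takes as long as a camera call. They do not tell look-alikes from the thing itself.
- silhouettes(camera, query): "pixels" (400x640 bool, what is visible of it) and "rect" ([left, top, right, bottom] in pixels, round what is visible of it).
The state is a dict: "time": time; "joint_positions": joint angles; "qvel": joint speeds; "joint_torque": joint torques, N m; "tool_pos": TCP position; "ee_rot": TCP orientation; "wrist_force": force on the tool from outside, world axes, zero at the start; "wrist_torque": the same for the moment, N m; "width": finger opening in m.
Only numpy, scipy, OpenCV 4.12 (cv2) and the standard library are available. Lean on these libraries where they do the work, as an engineer would, in place of code of your own. Each camera call takes 0.05 s, during which the arm holds its last target. There are 200 camera calls.

## Working session

There is one attempt and no reset: what is moved stays moved. The work goes in short steps, Python scripts to look and compute and a tool call to move; the robot and the scene stay as the last step left them, time stands still between calls to the robot, and variables do not carry over. Pictures are saved under pics/ and viewed, about 8 in all and at most 12, crops included, and the job is handed in when it is done.

Besides the shell and the picture viewer there is one more tool, called as a command line: name --argument value ..., lists and objects as JSON in quotes. step_arm: Moves the arm, as the interface text tells. Its arguments: {"type":"object","properties":{"steps":{"type":"array"}},"required":["steps"]}

```bash
ls; mkdir -p pics
cat > h.py <<'E'
from bench import *
import numpy as np, cv2
def save(n,im): cv2.imwrite('pics/'+n+'.png',im[:,:,::-1])
def pts(cam,d,mask=None):
    m=camera_model(cam);K=np.array(m['intrinsics']);R=np.array(m['orientation']);o=np.array(m['origin'])
    if R.shape!=(3,3):
        from scipy.spatial.transform import Rotation as Ro
        R=Ro.from_euler('xyz',R).as_matrix()
    mk=(d>0) if mask is None else (mask&(d>0))
    v,u=np.nonzero(mk);z=d[v,u]
    x=(u-K[0,2])/K[0,0];y=(v-K[1,2])/K[1,1]
    if cam=='wrist':
        r=np.hypot(x,y);s=np.where(r>1e-9,np.tan(r)/np.maximum(r,1e-9),1);x=x*s;y=y*s
    return np.c_[x*z,y*z,z]@R.T+o,np.c_[u,v]
E
python3 - <<'E'
from h import *
s,ds=snapshot('scene');t,dt=snapshot('top')
save('scene',s);save('top',t);np.savez('a.npz',s=s,ds=ds,t=t,dt=dt)
print(camera_model('top'),camera_model('scene'))
for c,d in(('top',dt),('scene',ds)):
  for q in('sample_mid','amber_mid','petri','pen','case','lid','latch'):
    for r in silhouettes(c,q)[:3]:
        P,_=pts(c,d,r['pixels']); print(c,q,round(r['confidence'],2),r['rect'],np.median(P,0).round(3),P.min(0).round(3),P.max(0).round(3))
print(get_obs())
E
```

```text
pics
{'intrinsics': array([[373.14035752,   0.        , 317.03913561],
       [  0.        , 373.14035752, 201.6180827 ],
       [  0.        ,   0.        ,   1.        ]]), 'origin': array([ 0.40695781, -0.26467559,  0.93320058]), 'orientation': array([-3.00818296,  0.00408894, -1.55210904])} {'intrinsics': array([[452.83334021,   0.        , 318.84589309],
       [  0.        , 452.83334021, 199.58342019],
       [  0.        ,   0.        ,   1.        ]]), 'origin': array([0.74251165, 0.59119626, 0.6161184 ]), 'orientation': array([-2.10678733e+00, -2.38297235e-03,  2.89981529e+00])}
top sample_mid 0.56 [373.8, 186.1, 385.7, 199.1] [ 0.553 -0.405  0.047] [ 0.542 -0.43   0.   ] [ 0.58  -0.391  0.065]
top sample_mid 0.55 [326.2, 223.7, 343.2, 240.3] [ 0.456 -0.302  0.049] [ 0.442 -0.317  0.006] [ 0.471 -0.288  0.065]
top sample_mid 0.47 [341.5, 192.5, 352.1, 205.9] [ 0.534 -0.327  0.048] [ 0.521 -0.343  0.001] [ 0.551 -0.314  0.065]
top amber_mid 0.88 [365.5, 233.0, 386.2, 253.3] [ 0.427 -0.392  0.076] [ 0.406 -0.417 -0.001] [ 0.45  -0.375  0.102]
top petri 0.97 [411.6, 160.1, 451
[... 1545 characters left out ...]
6 0.128]
{'time': 0.8, 'joint_positions': array([ 1.11493017e+00,  8.71474581e-02,  1.37065814e+00,  4.23439348e-05,
        1.68359348e+00, -1.03103338e-01]), 'qvel': array([-6.92313017e-04,  7.34472435e-05,  9.10666008e-04,  4.79390546e-04,
        1.85189233e-05, -3.26091207e-04]), 'joint_torque': array([-1.36325096e-03, -3.39998782e+01, -3.02574420e+01,  7.17974128e-02,
        2.35789729e-02,  5.27369636e-06]), 'tool_pos': array([0.19002974, 0.51617222, 0.17985589]), 'ee_rot': array([ 3.14139577e+00, -2.19272904e-05,  2.78883461e+00]), 'wrist_force': array([ 0.90940358, -0.47856215,  0.1744265 ]), 'wrist_torque': array([0.03364064, 0.00366693, 0.02475013]), 'width': 0.09403492134570528}
```

View pics/top.png

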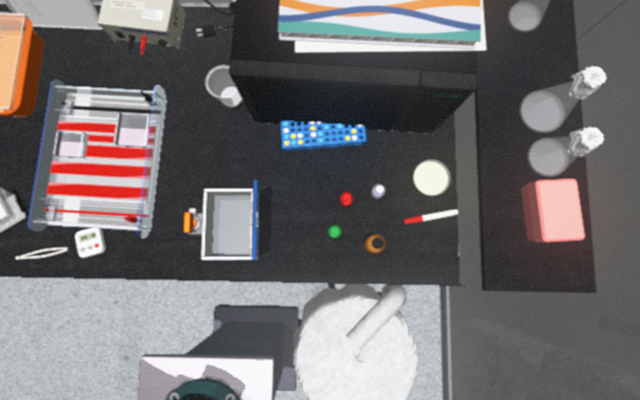

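View pics/scene.png

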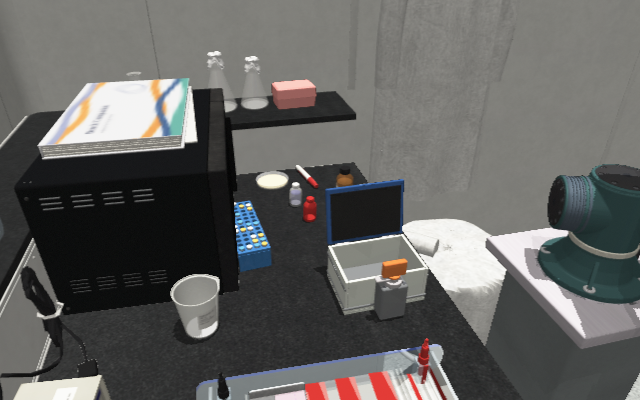

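The top view shows the sample (white cap) at (378,191), with red (346,199), green (334,231), amber (375,243), petri (432,177) and pen (430,216) nearby. The case is at (230,224), its lid open on the right at (255,222), and the latch is at (190,222).

Run:
```python
from h import *
a=np.load('a.npz');t=a['t'];dt=a['dt']
P,uv=pts('top',dt);P=P.reshape(-1,3)
def sel(P,x0,x1,y0,y1,z0,z1): 
    m=(P[:,0]>x0)&(P[:,0]<x1)&(P[:,1]>y0)&(P[:,1]<y1)&(P[:,2]>z0)&(P[:,2]<z1); return P[m]
rim=sel(P,.36,.58,-.15,.015,.07,.086)
r=cv2.minAreaRect(rim[:,:2].astype(np.float32)*1000);print('rim',len(rim),r,rim[:,2].mean())
fl=sel(P,.36,.58,-.15,.02,.0025,.012);print('floor',len(fl),cv2.minAreaRect(fl[:,:2].astype(np.float32)*1000))
le=sel(P,.36,.58,-.16,-.09,.17,.22);print('lid top',cv2.minAreaRect(le[:,:2].astype(np.float32)*1000),np.percentile(le,[1,50,99],axis=0))
la=sel(P,.4,.55,.0,.1,.1,.14);print('wing',cv2.minAreaRect(la[:,:2].astype(np.float32)*1000),np.median(la,0))
for n,x,y in(('sample',.555,-.405),('red',.534,-.327),('green',.456,-.302),('amber',.427,-.392)):
    q=sel(P,x-.04,x+.04,y-.035,y+.035,.055,.11);print(n,len(q),q.mean(0),q.min(0),q.max(0))
b=sel(P,.5,1,-.7,0,.1,.6)
for y in(-.5,-.4,-.3,-.2,-.1,-.03):
    c=b[abs(b[:,1]-y)<.02]
    if len(c): i=c[:,0].argmin();print(y,c[i],[c[(c[:,2]>z)][:,0].min().round(3) for z in(.1,.2,.25,.3)if (c[:,2]>z).any()],c[:,2].max())
q=sel(P,.3,.75,-.7,.1,.03,.6);print(sel(P,.55,.75,-.3,-.1,.02,.08).min(0),'rack')
# scene cam sample
a2=a['ds'];P,_=pts('scene',a2)
for z0 in(.054,.02):
    q=sel(P,.52,.6,-.45,-.36,z0,z0+.02 if z0<.05 else .07);print('scene',len(q),q.mean(0),q.min(0),q.max(0))
l=sel(P,.36,.58,-.16,-.09,.09,.2)
A=np.c_[l[:,0],l[:,2],np.ones(len(l))];print('lid plane y=',np.linalg.lstsq(A,l[:,1],rcond=None)[0])
```

```text
rim 665 ((468.0691223144531, -48.41533660888672), (159.51560974121094, 127.09227752685547), 1.4630426168441772) 0.07797774505859933
floor 275 ((469.9034118652344, -65.46200561523438), (169.40927124023438, 219.65927124023438), 89.7423095703125)
lid top ((470.21728515625, -135.5159454345703), (159.77882385253906, 11.840065002441406), 0.9607637524604797) [[ 0.39236203 -0.14165878  0.17110056]
 [ 0.46534856 -0.13666925  0.19300945]
 [ 0.54757573 -0.12926549  0.19674039]]
wing ((466.123779296875, 19.887489318847656), (43.45454788208008, 13.893686294555664), 5.537225246429443) [0.46550143 0.01839078 0.12425549]
sample 51 [ 0.55604076 -0.40632444  0.0610085 ] [ 0.54781622 -0.41481972  0.05594845] [ 0.5641415  -0.39811671  0.06549405]
red 49 [ 0.53606388 -0.32897862  0.06162907] [ 0.52733145 -0.33656156  0.05593236] [ 0.54598245 -0.32015087  0.0650431 ]
green 49 [ 0.45610726 -0.30189069  0.06164206] [ 0.44840625 -0.30933885  0.05761712] [ 0.46501237 -0.29283655  0.06483648]
amber 302 [ 0.42850084 -0.39433112  0.08214675] [ 0.40858007 -0.41712748  0.05607851] [ 0.45012284 -0.37505315  0.10156
[... 320 characters left out ...]
2] [np.float64(0.717), np.float64(0.718), np.float64(0.718), np.float64(0.794)] 0.31249560248763464
-0.2 [ 0.72265362 -0.21024382  0.19832708] [np.float64(0.723), np.float64(0.723), np.float64(0.723), np.float64(0.797)] 0.31257396880036104
-0.1 [ 0.72719188 -0.11951929  0.22321605] [np.float64(0.727), np.float64(0.727), np.float64(0.728)] 0.28257009778619246
[ 0.65757278 -0.29994202  0.02005632] rack
scene 37 [ 0.55833535 -0.40315193  0.06028061] [ 0.5498018  -0.41730687  0.05456603] [ 0.5659142  -0.39304778  0.06329994]
scene 85 [ 0.56003315 -0.39615441  0.02984637] [ 0.54337111 -0.41217683  0.02065222] [ 0.5742589  -0.38680287  0.0393779 ]
lid plane y= [ 0.01900385 -0.18409716 -0.10600824]
```

```bash
cat >> h.py <<'E'
from scipy.spatial.transform import Rotation as Ro
def go(x,y,z,yaw=1.588,roll=np.pi,pitch=0):
    o=get_obs();R=Ro.from_euler('xyz',o['ee_rot']);T=Ro.from_euler('xyz',[roll,pitch,yaw])
    d=R.inv().apply(np.array([x,y,z])-o['tool_pos']);w=(R.inv()*T).as_rotvec()
    print('from',o['tool_pos'].round(4),o['ee_rot'].round(3),'t',d.round(4),'a',w.round(3),'F',o['wrist_force'].round(1),'w',round(o['width'],4),'T',round(o['time'],2))
E
python3 -c "
from h import *
go(.40,.05,.33);go(.556,-.405,.30)"
```

```text
from [0.19   0.5162 0.1799] [ 3.141 -0.     2.789] t [-0.3581 -0.3649 -0.1502] a [ 0.    -0.     1.201] F [ 0.9 -0.5  0.2] w 0.094 T 0.8
from [0.19   0.5162 0.1799] [ 3.141 -0.     2.789] t [-0.6617 -0.738  -0.1203] a [ 0.    -0.     1.201] F [ 0.9 -0.5  0.2] w 0.094 T 0.8
```

step_arm --steps '[{"jaw":0.6,"tz":-0.05},{"jaw":0.6,"tz":-0.1},{"jaw":0.6,"tx":-0.03,"ty":-0.03,"tz":-0.14,"az":0.1},{"jaw":0.6,"tx":-0.06,"ty":-0.06,"tz":-0.15,"az":0.25},{"jaw":0.6,"tx":-0.09,"ty":-0.09,"tz":-0.15,"az":0.4},{"jaw":0.6,"tx":-0.125,"ty":-0.125,"tz":-0.15,"az":0.55},{"jaw":0.6,"tx":-0.16,"ty":-0.16,"tz":-0.15,"az":0.7},{"jaw":0.6,"tx":-0.195,"ty":-0.195,"tz":-0.15,"az":0.85}]'

```text
invalid input
```

```bash
python3 -c "
from h import *
go(.556,-.405,.30)"
```

```text
from [0.19   0.5162 0.1799] [ 3.141 -0.     2.789] t [-0.6617 -0.738  -0.1203] a [ 0.    -0.     1.201] F [ 0.9 -0.5  0.2] w 0.094 T 0.8
```

Perhaps every field is required.

step_arm --steps '[{"jaw":0.6,"tx":0,"ty":0,"tz":-0.05,"ax":0,"ay":0,"az":0},{"jaw":0.6,"tx":0,"ty":0,"tz":-0.1,"ax":0,"ay":0,"az":0},{"jaw":0.6,"tx":-0.03,"ty":-0.03,"tz":-0.14,"ax":0,"ay":0,"az":0.1},{"jaw":0.6,"tx":-0.06,"ty":-0.06,"tz":-0.15,"ax":0,"ay":0,"az":0.25},{"jaw":0.6,"tx":-0.09,"ty":-0.09,"tz":-0.15,"ax":0,"ay":0,"az":0.4},{"jaw":0.6,"tx":-0.125,"ty":-0.125,"tz":-0.15,"ax":0,"ay":0,"az":0.55},{"jaw":0.6,"tx":-0.16,"ty":-0.16,"tz":-0.15,"ax":0,"ay":0,"az":0.7},{"jaw":0.6,"tx":-0.195,"ty":-0.195,"tz":-0.15,"ax":0,"ay":0,"az":0.85}]'

```text
time: 1.6
tool_pos: [0.306, 0.264, 0.3301]
ee_rot: [3.14, -0.0, 1.933]
wrist_force: [0.3, -0.8, -0.5]
width: 0.0565
```

```bash
python3 -c "
from h import *
go(.556,-.405,.30)"
```

```text
from [0.306  0.264  0.3301] [ 3.14  -0.     1.933] t [-0.7142 -0.0036  0.03  ] a [ 0.001 -0.     0.345] F [ 0.3 -0.8 -0.5] w 0.0565 T 1.6
```

step_arm --steps '[{"jaw":0.6,"tx":-0.045,"ty":0,"tz":0,"ax":0,"ay":0,"az":0.04},{"jaw":0.6,"tx":-0.09,"ty":0,"tz":0,"ax":0,"ay":0,"az":0.08},{"jaw":0.6,"tx":-0.135,"ty":0,"tz":0,"ax":0,"ay":0,"az":0.12},{"jaw":0.6,"tx":-0.18,"ty":0,"tz":0,"ax":0,"ay":0,"az":0.16},{"jaw":0.6,"tx":-0.225,"ty":0,"tz":0,"ax":0,"ay":0,"az":0.2},{"jaw":0.6,"tx":-0.27,"ty":0,"tz":0,"ax":0,"ay":0,"az":0.24},{"jaw":0.6,"tx":-0.315,"ty":0,"tz":0,"ax":0,"ay":0,"az":0.28},{"jaw":0.6,"tx":-0.36,"ty":0,"tz":0,"ax":0,"ay":0,"az":0.345}]'

```text
time: 2.4
tool_pos: [0.4339, -0.0745, 0.3303]
ee_rot: [3.139, -0.001, 1.586]
wrist_force: [0.7, 0.3, -0.1]
width: 0.056
```

Run:
```python
from h import *
go(.556,-.405,.20)
w,d=snapshot('wrist');save('w1',w);np.savez('w1.npz',w=w,d=d)
print(camera_model('wrist'))
P,_=pts('wrist',d)
def sel(P,x0,x1,y0,y1,z0,z1): 
    m=(P[:,0]>x0)&(P[:,0]<x1)&(P[:,1]>y0)&(P[:,1]<y1)&(P[:,2]>z0)&(P[:,2]<z1); return P[m]
rim=sel(P,.36,.58,-.16,.04,.07,.086)
print(len(P),cv2.minAreaRect(rim[:,:2].astype(np.float32)*1000) if len(rim) else 0)
```

```text
from [ 0.4339 -0.0745  0.3303] [ 3.139e+00 -1.000e-03  1.586e+00] t [-0.3324  0.1169  0.1304] a [ 0.002 -0.001 -0.002] F [ 0.7  0.3 -0.1] w 0.056 T 2.4
{'intrinsics': array([[309.70691629,   0.        , 324.90149093],
       [  0.        , 309.70691629, 200.75888948],
       [  0.        ,   0.        ,   1.        ]]), 'origin': array([ 0.43474298, -0.01170596,  0.53182777]), 'orientation': array([ 2.89883482e+00, -5.02799869e-04,  5.04381150e-03])}
239192 ((467.7188720703125, -46.12110137939453), (163.3479766845703, 153.11209106445312), 0.39610418677330017)
```

View pics/w1.png

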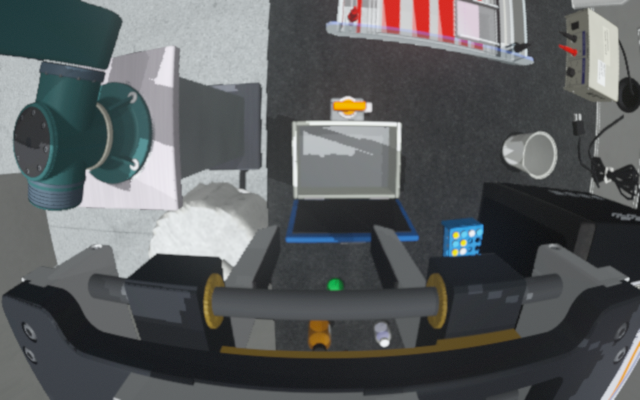

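The wrist view shows the case rim at (292–402, 120–200), the orange latch at (350,105), the lid edge at (352,238), and the sample at (382,335).

Run:
```python
from h import *
a=np.load('w1.npz');w=a['w'].astype(int);d=a['d']
P,uv=pts('wrist',d);c=w[uv[:,1],uv[:,0]]
def rng(m): return (P[:,0]>.36)&(P[:,0]<.58)&(P[:,1]>-.17)&(P[:,1]<.06)&m
z=P[:,2]
r=P[rng((z>.073)&(z<.084)&(c.min(1)>150)&(c.max(1)-c.min(1)<30))]
print('rim',len(r),r.mean(0),cv2.minAreaRect(r[:,:2].astype(np.float32)*1000),np.percentile(r,[1,99],axis=0))
for nm,m in(('+x',r[:,0]>.53),('-x',r[:,0]<.4)):
    q=r[m&(r[:,1]<-.02)];print(nm,np.polyfit(q[:,1],q[:,0],1),q[:,0].mean())
q=r[(r[:,1]>-.02)&(abs(r[:,0]-.468)<.06)];print('+y',np.polyfit(q[:,0]-.468,q[:,1],1),q[:,1].min(),q[:,1].max())
o=P[rng((c[:,0]>180)&(c[:,2]<100)&(z>.11))];print('wing',len(o),o.mean(0),cv2.minAreaRect(o[o[:,2]>.12][:,:2].astype(np.float32)*1000),np.percentile(o,[1,99],axis=0))
l=P[rng((z>.17)&(z<.21))];l=l[l[:,1]<-.1];print('lidtop',cv2.minAreaRect(l[:,:2].astype(np.float32)*1000),np.percentile(l,[1,50,99],axis=0))
```

```text
rim 1356 [ 0.46502004 -0.04602232  0.07498778] ((467.1242370605469, -44.70458221435547), (161.99989318847656, 150.2095489501953), 0.957249104976654) [[ 0.38739165 -0.11917905  0.07307923]
 [ 0.54776021  0.02885546  0.0831774 ]]
+x [0.03812893 0.54724821] 0.544537501772512
-x [-0.03006149  0.38804402] 0.39021205398218206
+y [-0.00351567  0.00011321] -0.009644704920305874 0.030448176308108116
wing 264 [0.46598153 0.01537653 0.12274265] ((460.6058654785156, -8.224910736083984), (68.49514770507812, 40.77668380737305), 75.73212432861328) [[0.44546584 0.01044971 0.11893433]
 [0.48680089 0.02139517 0.12360385]]
lidtop ((468.523193359375, -140.6614227294922), (161.6051025390625, 13.955875396728516), 0.3928171694278717) [[ 0.38958076 -0.14734849  0.17033377]
 [ 0.45110557 -0.13890235  0.18514674]
 [ 0.54618065 -0.13404273  0.19205215]]
```

step_arm --steps '[{"jaw":0.6,"tx":-0.045,"ty":0.015,"tz":0,"ax":0,"ay":0,"az":0},{"jaw":0.6,"tx":-0.09,"ty":0.03,"tz":0,"ax":0,"ay":0,"az":0},{"jaw":0.6,"tx":-0.135,"ty":0.045,"tz":0,"ax":0,"ay":0,"az":0},{"jaw":0.6,"tx":-0.18,"ty":0.06,"tz":0,"ax":0,"ay":0,"az":0},{"jaw":0.6,"tx":-0.225,"ty":0.08,"tz":0.02,"ax":0,"ay":0,"az":0},{"jaw":0.6,"tx":-0.265,"ty":0.1,"tz":0.05,"ax":0,"ay":0,"az":0},{"jaw":0.6,"tx":-0.3,"ty":0.117,"tz":0.08,"ax":0,"ay":0,"az":0},{"jaw":0.6,"tx":-0.332,"ty":0.117,"tz":0.11,"ax":0,"ay":0,"az":0}]'

```text
time: 3.25
tool_pos: [0.5562, -0.4132, 0.218]
ee_rot: [3.14, 0.004, 1.578]
wrist_force: [-0.3, -0.1, -0.0]
width: 0.0561
```

Run:
```python
from h import *
go(.556,-.405,.021)
w,d=snapshot('wrist');save('w2',w)
for r in silhouettes('wrist','sample_mid')[:4]:
    P,uv=pts('wrist',d,r['pixels']);q=P[(P[:,2]>.055)&(P[:,2]<.075)]
    print(r['confidence'],r['rect'],len(q),np.median(q,0) if len(q) else 0,q.min(0) if len(q) else 0,q.max(0) if len(q) else 0,w[r['pixels']].mean(0))
```

```text
from [ 0.5562 -0.4132  0.218 ] [3.14  0.004 1.578] t [ 0.0089 -0.0003  0.197 ] a [ 0.001  0.004 -0.01 ] F [-0.3 -0.1 -0. ] w 0.0561 T 3.25
0.72 [310.3, 159.8, 336.4, 189.8] 0 0 0 0 [149.36545455 150.62545455 156.43818182]
0.69 [234.1, 84.8, 265.4, 105.8] 14 [ 0.44993672 -0.30347949  0.05519769] [ 0.44491259 -0.30930476  0.0550051 ] [ 0.45599803 -0.29512035  0.05590297] [ 24.46202532 119.92721519  54.1028481 ]
0.58 [298.1, 104.5, 322.6, 124.5] 0 0 0 0 [190.15384615  28.9566075   22.64102564]
```

View pics/w2.png

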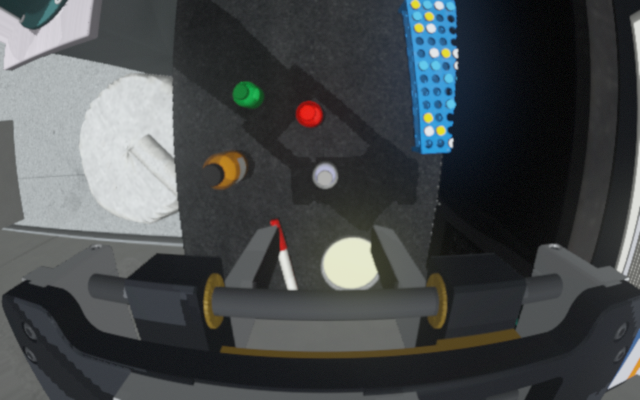

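The wrist view from above the sample shows it at (325,175), red (310,113), green (247,95), amber (225,170), and nothing next to the grasp.

Run:
```python
from h import *
w,d=snapshot('wrist')
go(.556,-.405,.06)
P,uv=pts('wrist',d)
for n,x,y in(('s',.556,-.405),('r',.536,-.329)):
    q=P[(np.hypot(P[:,0]-x,P[:,1]-y)<.05)]
    t=q[q[:,2]<.01];print('table',np.median(t[:,2]))
    c=q[(q[:,2]>.048)];print(n,len(c),c.mean(0),c.min(0),c.max(0))
```

```text
from [ 0.5528 -0.4126  0.2137] [-3.134e+00 -3.000e-03  1.574e+00] t [0.0071 0.0044 0.1536] a [-0.007 -0.003 -0.014] F [-0.3  0.4  0.6] w 0.0565 T 3.4
table 0.002821658879559541
s 40310 [ 0.55579065 -0.39180749  0.3490005 ] [ 0.50647238 -0.42381303  0.04801279] [ 0.60510322 -0.37897046  0.37891817]
table 0.0026335295064512376
r 418 [ 0.53774887 -0.32880918  0.05697256] [ 0.52279649 -0.34223317  0.04800581] [ 0.55229899 -0.31473196  0.06613053]
```

step_arm --steps '[{"jaw":0.6,"tx":0.004,"ty":0.002,"tz":0.04,"ax":0,"ay":0,"az":-0.01},{"jaw":0.6,"tx":0.007,"ty":0.004,"tz":0.08,"ax":-0.005,"ay":0,"az":-0.014},{"jaw":0.6,"tx":0.0075,"ty":0.004,"tz":0.115,"ax":-0.007,"ay":-0.003,"az":-0.014},{"jaw":0.6,"tx":0.0075,"ty":0.004,"tz":0.145,"ax":-0.007,"ay":-0.003,"az":-0.014},{"jaw":0.6,"tx":0.0075,"ty":0.004,"tz":0.165,"ax":-0.007,"ay":-0.003,"az":-0.014},{"jaw":0.6,"tx":0.0075,"ty":0.004,"tz":0.18,"ax":-0.007,"ay":-0.003,"az":-0.014},{"jaw":0.6,"tx":0.0075,"ty":0.004,"tz":0.19,"ax":-0.007,"ay":-0.003,"az":-0.014},{"jaw":0.6,"tx":0.0075,"ty":0.004,"tz":0.192,"ax":-0.007,"ay":-0.003,"az":-0.014}]'

```text
time: 4.2
tool_pos: [0.5556, -0.404, 0.0219]
ee_rot: [-3.141, 0.0, 1.588]
wrist_force: [0.3, 0.5, 0.1]
width: 0.0565
```

```bash
python3 -c "
from h import *
go(.556,-.405,.021)"
```

```text
from [ 0.5556 -0.404   0.0219] [-3.141  0.     1.588] t [-0.001   0.0004  0.0009] a [-0.  0.  0.] F [0.3 0.5 0.1] w 0.0565 T 4.2
```

step_arm --steps '[{"jaw":0.0,"tx":0,"ty":0,"tz":0,"ax":0,"ay":0,"az":0},{"jaw":0.0,"tx":0,"ty":0,"tz":0,"ax":0,"ay":0,"az":0},{"jaw":0.0,"tx":0,"ty":0,"tz":0,"ax":0,"ay":0,"az":0},{"jaw":0.0,"tx":0,"ty":0,"tz":0,"ax":0,"ay":0,"az":0},{"jaw":0.0,"tx":0,"ty":0,"tz":0,"ax":0,"ay":0,"az":0},{"jaw":0.0,"tx":0,"ty":0,"tz":-0.01,"ax":0,"ay":0,"az":0},{"jaw":0.0,"tx":0,"ty":0,"tz":-0.03,"ax":0,"ay":0,"az":0},{"jaw":0.0,"tx":0,"ty":0,"tz":-0.06,"ax":0,"ay":0,"az":0}]'

```text
time: 5.0
tool_pos: [0.5544, -0.4029, 0.0805]
ee_rot: [-3.138, -0.003, 1.588]
wrist_force: [-0.3, -1.1, 0.3]
width: 0.0213
```

Run:
```python
from h import *
go(.556,-.405,.28);go(.468,-.055,.28)
w,d=snapshot('wrist');save('w3',w[60:]);
```

```text
from [ 0.5544 -0.4029  0.0805] [-3.138e+00 -3.000e-03  1.588e+00] t [-0.0014  0.0008 -0.1995] a [-0.004 -0.003  0.   ] F [-0.3 -1.1  0.3] w 0.0213 T 5.0
from [ 0.5544 -0.4029  0.0805] [-3.138e+00 -3.000e-03  1.588e+00] t [ 0.3501 -0.081  -0.1981] a [-0.004 -0.003  0.   ] F [-0.3 -1.1  0.3] w 0.0213 T 5.0
```

View pics/w3.png

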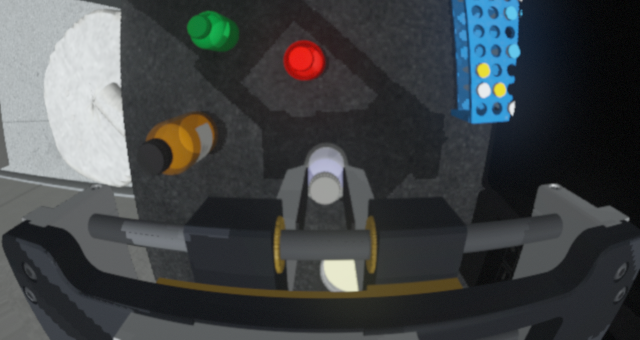

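Width is 21 mm, not 32, and the bottle at (325,235 full frame) sits forward (+y) of the pads. I need to check whether it is held or still standing on the worktop.

Run:
```python
from h import *
w,d=snapshot('wrist');s,ds=snapshot('scene');save('s3',cv2.resize(s[120:260,230:430],(800,560),interpolation=cv2.INTER_CUBIC))
go(.556,-.405,.08)
for c,dd in(('wrist',d),('scene',ds)):
  for r in silhouettes(c,'sample_mid')[:3]:
    P,uv=pts(c,dd,r['pixels']);print(c,r['confidence'],r['rect'],np.percentile(P,[2,50,98],axis=0).round(3).tolist())
P,uv=pts('wrist',d);m=(abs(uv[:,0]-325)<8)
for v in range(200,262,4):
    q=P[m&(abs(uv[:,1]-v)<2)];print(v,np.median(q,0).round(3) if len(q) else 0)
t,dt=snapshot('top');P,_=pts('top',dt);q=P[(np.hypot(P[:,0]-.536,P[:,1]+.329)<.03)&(P[:,2]>.05)];print('red',q.mean(0))
```

```text
from [ 0.5572 -0.4054  0.0855] [3.137 0.005 1.588] t [ 0.0004 -0.0012  0.0055] a [0.005 0.005 0.   ] F [-0.2 -1.1 -0.7] w 0.0205 T 5.15
wrist 0.96 [301.4, 199.2, 347.4, 265.9] [[0.544, -0.416, -0.006], [0.556, -0.399, 0.108], [0.568, -0.391, 0.122]]
wrist 0.78 [277.9, 97.3, 319.3, 137.4] [[0.52, -0.344, 0.013], [0.535, -0.33, 0.041], [0.549, -0.315, 0.056]]
wrist 0.6 [187.6, 69.6, 238.0, 107.7] [[0.445, -0.317, -0.001], [0.462, -0.304, 0.04], [0.471, -0.288, 0.056]]
scene 0.67 [302.8, 196.8, 320.4, 221.9] [[0.526, -0.331, 0.003], [0.541, -0.32, 0.034], [0.554, -0.313, 0.062]]
200 [ 0.555 -0.406 -0.009]
204 [ 0.555 -0.391  0.069]
208 [ 0.555 -0.391  0.08 ]
212 [ 0.555 -0.39   0.091]
216 [ 0.555 -0.391  0.099]
220 [ 0.555 -0.393  0.102]
224 [ 0.555 -0.395  0.104]
228 [ 0.555 -0.396  0.106]
232 [ 0.555 -0.397  0.111]
236 [ 0.555 -0.398  0.117]
240 [ 0.555 -0.399  0.119]
244 [ 0.555 -0.402  0.119]
248 [ 0.555 -0.404  0.119]
252 [ 0.555 -0.407  0.119]
256 [ 0.555 -0.409  0.119]
260 [ 0.555 -0.412  0.119]
red [ 0.53828507 -0.32855187  0.46204476]
```

View pics/s3.png

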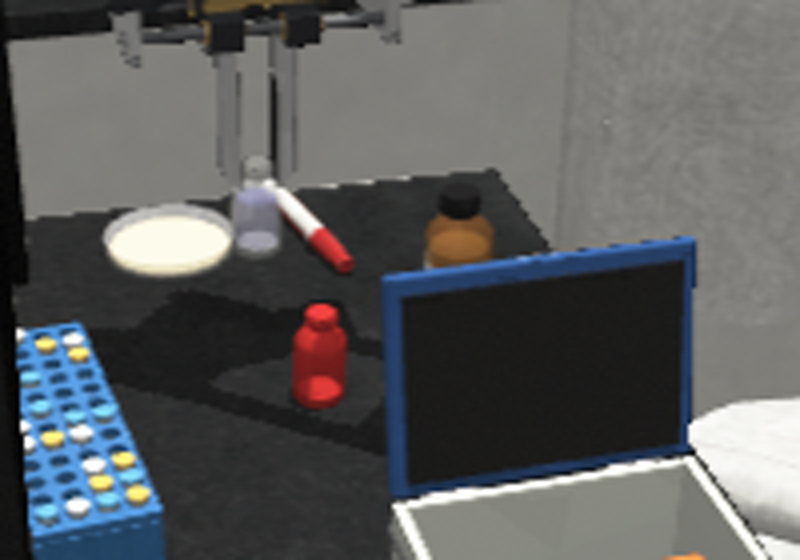

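The bottle is upright and lifted: its cap top is at z≈0.120, so its underside is at about 0.058. But the fingers appear to end at its shoulder (crop 225–290, 175), higher than the TCP reading implies. I'll check the fingertip height from depth.

Run:
```python
from h import *
s,ds=snapshot('scene');w,d=snapshot('wrist')
go(.556,-.405,.08)
P,uv=pts('scene',ds)
for n,u0,u1 in(('L',285,289),('mid',292,297),('R',300,305)):
  for v in range(130,192,4):
    q=P[(uv[:,0]>=u0)&(uv[:,0]<=u1)&(abs(uv[:,1]-v)<2)];print(n,v,np.median(q,0).round(3))
P,uv=pts('wrist',d)
q=P[(P[:,2]>.03)&(P[:,2]<.13)&(np.hypot(P[:,0]-.556,P[:,1]+.405)<.06)]
for x0 in np.arange(.51,.61,.005):
    e=q[(q[:,0]>x0)&(q[:,0]<x0+.005)];
    if len(e):print(round(x0,3),len(e),e.min(0).round(3),e.max(0).round(3))
```

```text
from [ 0.5546 -0.4032  0.0795] [-3.139e+00 -3.000e-03  1.588e+00] t [-0.0019  0.0014 -0.0005] a [-0.003 -0.003  0.   ] F [-0.1  0.  -0.4] w 0.0206 T 5.4
L 130 [ 0.579 -0.371  0.223]
L 134 [ 0.58  -0.371  0.214]
L 138 [ 0.576 -0.395  0.193]
L 142 [ 0.576 -0.396  0.182]
L 146 [ 0.577 -0.397  0.172]
L 150 [ 0.577 -0.396  0.161]
L 154 [ 0.577 -0.396  0.15 ]
L 158 [ 0.575 -0.397  0.139]
L 162 [ 0.576 -0.398  0.128]
L 166 [ 0.574 -0.397  0.116]
L 170 [ 0.547 -0.605  0.001]
L 174 [ 0.552 -0.575  0.001]
L 178 [ 0.56  -0.538  0.011]
L 182 [ 0.562 -0.521  0.008]
L 186 [ 0.562 -0.507  0.001]
L 190 [ 0.567 -0.486  0.001]
mid 130 [ 0.561 -0.378  0.219]
mid 134 [ 0.518 -0.613  0.11 ]
mid 138 [ 0.517 -0.611  0.098]
mid 142 [ 0.518 -0.613  0.085]
mid 146 [ 0.518 -0.611  0.073]
mid 150 [ 0.518 -0.611  0.06 ]
mid 154 [ 0.519 -0.613  0.047]
mid 158 [ 0.518 -0.611  0.034]
mid 162 [ 0.552 -0.412  0.119]
mid 166 [ 0.559 -0.4    0.115]
mid 170 [ 0.56  -0.397  0.106]
mid 174 [ 0.561 -0.392  0.097]
mid 178 [ 0.561 -0.392  0.085]
mid 182 [ 0.562 -0.392  0.075]
mid 186 [ 0.562 -0.392  0.062]
mid 190 [ 0.546 -0
[... 329 characters left out ...]
6]
R 174 [ 0.509 -0.542  0.014]
R 178 [ 0.51  -0.535  0.005]
R 182 [ 0.515 -0.515  0.001]
R 186 [ 0.52  -0.496  0.   ]
R 190 [ 0.525 -0.475  0.   ]
0.53 62 [ 0.532 -0.395  0.111] [ 0.535 -0.394  0.13 ]
0.535 122 [ 0.535 -0.4    0.074] [ 0.54  -0.394  0.13 ]
0.54 329 [ 0.54  -0.416  0.059] [ 0.545 -0.392  0.13 ]
0.545 443 [ 0.545 -0.418  0.059] [ 0.55  -0.39   0.119]
0.55 513 [ 0.55  -0.415  0.061] [ 0.555 -0.389  0.119]
0.555 496 [ 0.555 -0.414  0.06 ] [ 0.56  -0.389  0.119]
0.56 464 [ 0.56  -0.418  0.06 ] [ 0.565 -0.39   0.13 ]
0.565 229 [ 0.565 -0.416  0.059] [ 0.57  -0.393  0.13 ]
0.57 108 [ 0.57  -0.402  0.068] [ 0.575 -0.393  0.13 ]
0.575 30 [ 0.575 -0.395  0.112] [ 0.577 -0.393  0.13 ]
```

The fingertips are at z≈0.112 in both cameras while the TCP reads 0.080. The reported z is therefore about 38 mm below the true value, while x and y agree. This explains the cap-level grasp. The grip looks secure, with the bottle's underside at reported z − 0.022, so I'll carry it as it is.

step_arm --steps '[{"jaw":0.0,"tx":0,"ty":0,"tz":-0.04,"ax":0,"ay":0,"az":0},{"jaw":0.0,"tx":0,"ty":0,"tz":-0.08,"ax":0,"ay":0,"az":0},{"jaw":0.0,"tx":0.005,"ty":-0.003,"tz":-0.12,"ax":0,"ay":0,"az":0},{"jaw":0.0,"tx":0.02,"ty":-0.01,"tz":-0.16,"ax":0,"ay":0,"az":0},{"jaw":0.0,"tx":0.045,"ty":-0.017,"tz":-0.19,"ax":0,"ay":0,"az":0},{"jaw":0.0,"tx":0.08,"ty":-0.025,"tz":-0.2,"ax":0,"ay":0,"az":0},{"jaw":0.0,"tx":0.12,"ty":-0.035,"tz":-0.205,"ax":0,"ay":0,"az":0},{"jaw":0.0,"tx":0.16,"ty":-0.045,"tz":-0.205,"ax":0,"ay":0,"az":0}]'

```text
time: 6.2
tool_pos: [0.5071, -0.2434, 0.2849]
ee_rot: [-3.139, -0.003, 1.588]
wrist_force: [-0.0, 0.7, -0.8]
width: 0.0189
```

```bash
python3 -c "
from h import *
go(.468,-.055,.28)"
```

```text
from [ 0.5071 -0.2434  0.2849] [-3.139e+00 -3.000e-03  1.588e+00] t [ 0.189  -0.0359  0.0055] a [-0.003 -0.003 -0.   ] F [-0.   0.7 -0.8] w 0.0189 T 6.2
```

step_arm --steps '[{"jaw":0.0,"tx":0.035,"ty":-0.007,"tz":0,"ax":0,"ay":0,"az":0},{"jaw":0.0,"tx":0.07,"ty":-0.014,"tz":0,"ax":0,"ay":0,"az":0},{"jaw":0.0,"tx":0.105,"ty":-0.02,"tz":0,"ax":0,"ay":0,"az":0},{"jaw":0.0,"tx":0.14,"ty":-0.027,"tz":0,"ax":0,"ay":0,"az":0},{"jaw":0.0,"tx":0.165,"ty":-0.032,"tz":0,"ax":0,"ay":0,"az":0},{"jaw":0.0,"tx":0.182,"ty":-0.035,"tz":0,"ax":0,"ay":0,"az":0},{"jaw":0.0,"tx":0.189,"ty":-0.036,"tz":0.002,"ax":-0.003,"ay":-0.003,"az":0},{"jaw":0.0,"tx":0.189,"ty":-0.036,"tz":0.005,"ax":-0.003,"ay":-0.003,"az":0}]'

```text
time: 7.0
tool_pos: [0.4677, -0.0544, 0.2799]
ee_rot: [-3.141, 0.0, 1.589]
wrist_force: [0.3, 0.3, -1.1]
width: 0.0186
```

```bash
cat > chk.py <<'E'
from h import *
import sys
s,ds=snapshot('scene');w,d=snapshot('wrist');o=get_obs()
save(sys.argv[1],w)
x,y,z=o['tool_pos']
for c,dd,im in(('scene',ds,s),('wrist',d,w)):
  P,uv=pts(c,dd)
  m=(np.hypot(P[:,0]-x,P[:,1]-y)<.03)&(P[:,2]<z+.1)
  r=[q for q in silhouettes(c,'sample_mid')]
  for q in r[:3]:
    Q,_=pts(c,dd,q['pixels']);print(c,round(q['confidence'],2),np.percentile(Q,[3,50,97],axis=0).round(3).tolist())
go(.468,-.055,.15);go(.468,-.055,.0285)
E
python3 chk.py w4
```

```text
scene 0.86 [[0.459, -0.058, 0.26], [0.474, -0.046, 0.288], [0.485, -0.041, 0.318]]
scene 0.59 [[0.529, -0.329, 0.007], [0.542, -0.318, 0.034], [0.554, -0.313, 0.062]]
scene 0.5 [[0.395, -0.135, 0.082], [0.473, -0.123, 0.14], [0.547, -0.113, 0.192]]
wrist 0.63 [[0.446, -0.308, 0.055], [0.455, -0.301, 0.061], [0.465, -0.297, 0.062]]
wrist 0.59 [[0.456, -0.065, 0.261], [0.468, -0.049, 0.303], [0.48, -0.042, 0.317]]
from [ 0.4679 -0.0558  0.2798] [-3.14   0.     1.586] t [0.0009 0.0003 0.1298] a [-0.001  0.    -0.002] F [-0.7  0.   0.1] w 0.0185 T 7.2
from [ 0.4679 -0.0558  0.2798] [-3.14   0.     1.586] t [0.0009 0.0004 0.2513] a [-0.001  0.    -0.002] F [-0.7  0.   0.1] w 0.0185 T 7.2
```

View pics/w4.png

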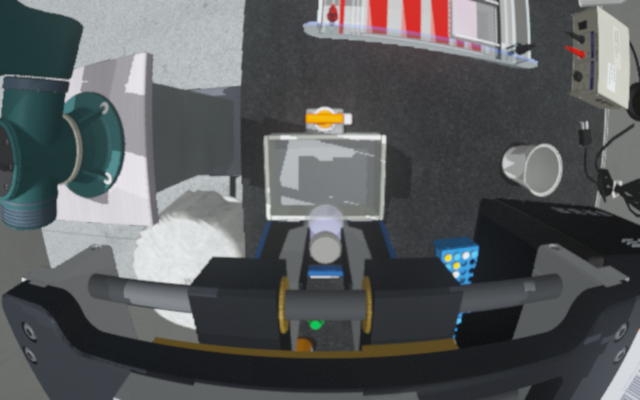

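The bottle is held upright above the case: bottle at (325,235), case opening at (265–385, 135–220), latch at (325,118). I'm lowering it now.

step_arm --steps '[{"jaw":0.0,"tx":0,"ty":0,"tz":0.04,"ax":0,"ay":0,"az":0},{"jaw":0.0,"tx":0,"ty":0,"tz":0.085,"ax":0,"ay":0,"az":0},{"jaw":0.0,"tx":0,"ty":0,"tz":0.13,"ax":0,"ay":0,"az":0},{"jaw":0.0,"tx":0,"ty":0,"tz":0.17,"ax":0,"ay":0,"az":0},{"jaw":0.0,"tx":0,"ty":0,"tz":0.205,"ax":0,"ay":0,"az":0},{"jaw":0.0,"tx":0,"ty":0,"tz":0.23,"ax":0,"ay":0,"az":0},{"jaw":0.0,"tx":0,"ty":0,"tz":0.242,"ax":0,"ay":0,"az":0},{"jaw":0.0,"tx":0,"ty":0,"tz":0.244,"ax":0,"ay":0,"az":0}]'

```text
time: 8.0
tool_pos: [0.4666, -0.0562, 0.0343]
ee_rot: [-3.137, -0.0, 1.585]
wrist_force: [-1.3, -0.2, -0.3]
width: 0.018
```

```bash
python3 chk.py w5
```

```text
scene 0.77 [[0.526, -0.332, 0.004], [0.541, -0.32, 0.034], [0.554, -0.313, 0.062]]
scene 0.57 [[0.462, -0.061, 0.037], [0.473, -0.05, 0.055], [0.485, -0.043, 0.073]]
wrist 0.63 [[0.457, -0.065, 0.022], [0.469, -0.05, 0.061], [0.48, -0.043, 0.075]]
from [ 0.4692 -0.0564  0.0377] [3.139e+00 1.000e-03 1.586e+00] t [ 0.0013 -0.0009 -0.1123] a [ 0.002  0.001 -0.002] F [-0.3 -0.7 -0.2] w 0.0184 T 8.2
from [ 0.4692 -0.0564  0.0377] [3.139e+00 1.000e-03 1.586e+00] t [ 0.0015 -0.0012  0.0092] a [ 0.002  0.001 -0.002] F [-0.3 -0.7 -0.2] w 0.0184 T 8.2
```

step_arm --steps '[{"jaw":0.0,"tx":0,"ty":0,"tz":0.002,"ax":0,"ay":0,"az":0},{"jaw":0.0,"tx":0,"ty":0,"tz":0.004,"ax":0,"ay":0,"az":0},{"jaw":0.0,"tx":0,"ty":0,"tz":0.006,"ax":0,"ay":0,"az":0},{"jaw":0.0,"tx":0,"ty":0,"tz":0.007,"ax":0,"ay":0,"az":0},{"jaw":0.0,"tx":0,"ty":0,"tz":0.007,"ax":0,"ay":0,"az":0}]'

```text
time: 8.7
tool_pos: [0.4691, -0.0563, 0.0306]
ee_rot: [3.139, 0.001, 1.586]
wrist_force: [0.1, -0.9, -1.2]
width: 0.0183
```

```bash
python3 chk.py w6
```

```text
scene 0.82 [[0.525, -0.335, 0.001], [0.541, -0.319, 0.033], [0.554, -0.314, 0.062]]
scene 0.65 [[0.463, -0.061, 0.036], [0.474, -0.05, 0.052], [0.487, -0.044, 0.069]]
wrist 0.95 [[0.457, -0.064, 0.019], [0.469, -0.05, 0.054], [0.48, -0.043, 0.068]]
from [ 0.4691 -0.0564  0.0306] [3.140e+00 1.000e-03 1.586e+00] t [ 0.0013 -0.0008 -0.1194] a [ 0.002  0.001 -0.002] F [-0.   0.6  0. ] w 0.0182 T 8.9
from [ 0.4691 -0.0564  0.0306] [3.140e+00 1.000e-03 1.586e+00] t [ 0.0014 -0.0011  0.0021] a [ 0.002  0.001 -0.002] F [-0.   0.6  0. ] w 0.0182 T 8.9
```

step_arm --steps '[{"jaw":0.0,"tx":0,"ty":0,"tz":0.001,"ax":0,"ay":0,"az":0},{"jaw":0.0,"tx":0,"ty":0,"tz":0.002,"ax":0,"ay":0,"az":0},{"jaw":0.0,"tx":0,"ty":0,"tz":0.002,"ax":0,"ay":0,"az":0},{"jaw":0.45,"tx":0,"ty":0,"tz":0.002,"ax":0,"ay":0,"az":0},{"jaw":0.45,"tx":0,"ty":0,"tz":0.002,"ax":0,"ay":0,"az":0},{"jaw":0.45,"tx":0,"ty":0,"tz":0.002,"ax":0,"ay":0,"az":0},{"jaw":0.45,"tx":0,"ty":0,"tz":0.002,"ax":0,"ay":0,"az":0},{"jaw":0.45,"tx":0,"ty":0,"tz":0.002,"ax":0,"ay":0,"az":0}]'

```text
time: 9.7
tool_pos: [0.4689, -0.0564, 0.0283]
ee_rot: [3.14, 0.001, 1.586]
wrist_force: [-0.4, 0.6, 0.4]
width: 0.0421
```

step_arm --steps '[{"jaw":0.45,"tx":0,"ty":0,"tz":-0.02,"ax":0,"ay":0,"az":0},{"jaw":0.45,"tx":0,"ty":0,"tz":-0.06,"ax":0,"ay":0,"az":0},{"jaw":0.45,"tx":0,"ty":0,"tz":-0.1,"ax":0,"ay":0,"az":0},{"jaw":0.2,"tx":0,"ty":0,"tz":-0.15,"ax":0,"ay":0,"az":0},{"jaw":0,"tx":0,"ty":0,"tz":-0.2,"ax":0,"ay":0,"az":0},{"jaw":0,"tx":0,"ty":0,"tz":-0.23,"ax":0,"ay":0,"az":0},{"jaw":0,"tx":0,"ty":0,"tz":-0.25,"ax":0,"ay":0,"az":0},{"jaw":0,"tx":0,"ty":0,"tz":-0.25,"ax":0,"ay":0,"az":0}]'

```text
time: 10.5
tool_pos: [0.47, -0.0565, 0.2819]
ee_rot: [3.133, 0.003, 1.586]
wrist_force: [-0.1, -0.4, -1.0]
width: 0.0054
```

```bash
python3 chk.py w7
python3 - <<'E'
from h import *
w,d=snapshot('wrist');P,uv=pts('wrist',d);c=w[uv[:,1],uv[:,0]].astype(int)
z=P[:,2];b=(P[:,0]>.36)&(P[:,0]<.58)&(P[:,1]>-.17)&(P[:,1]<.08)
# case inner floor extents, latch wing
o=P[b&(c[:,0]>180)&(c[:,2]<100)&(z>.09)&(z<.14)];print('wing',len(o),o.mean(0),np.percentile(o,[2,98],axis=0).round(4).tolist(),cv2.minAreaRect(o[:,:2].astype(np.float32)*1000))
r=b&(z>.07)&(z<.084)&(c.min(1)>130)
for x in(.42,.52):
  q=P[r&(abs(P[:,0]-x)<.01)];h,e=np.histogram(q[:,1],bins=np.arange(-.13,.04,.003));print(x,[(round(a,3),n) for a,n in zip(e,h) if n])
E
```

```text
scene 0.78 [[0.46, -0.064, 0.038], [0.475, -0.05, 0.053], [0.487, -0.041, 0.069]]
scene 0.61 [[0.514, -0.373, 0.0], [0.54, -0.32, 0.035], [0.554, -0.313, 0.062]]
scene 0.26 [[0.487, -0.595, 0.006], [0.502, -0.535, 0.013], [0.516, -0.476, 0.017]]
wrist 0.82 [[0.452, -0.069, 0.026], [0.466, -0.053, 0.049], [0.479, -0.041, 0.064]]
from [ 0.4678 -0.056   0.2761] [-3.139  0.     1.586] t [0.001  0.0005 0.1261] a [-0.002  0.    -0.002] F [-0.3 -0.   0.5] w 0.0003 T 10.7
from [ 0.4678 -0.056   0.2761] [-3.139  0.     1.586] t [0.001  0.0008 0.2476] a [-0.002  0.    -0.002] F [-0.3 -0.   0.5] w 0.0003 T 10.7
wing 415 [0.46463331 0.0224138  0.12005907] [[0.4454, 0.014, 0.0953], [0.4843, 0.0313, 0.1257]] ((464.87359619140625, 22.812053680419922), (20.38667869567871, 41.5882568359375), 81.20779418945312)
0.42 [(np.float64(-0.115), np.int64(29)), (np.float64(-0.112), np.int64(32)), (np.float64(-0.109), np.int64(29)), (np.float64(-0.004), np.int64(32)), (np.float64(-0.001), np.int64(31)), (np.float64(0.002), np.int64(1))]
0.52 [(np.float64(-0.115), np.int64(11)), (np.float64(-0.112), np.int64(33)), (np.float64(-0.109), np.int64(36)), (np.float64(-0.106), np.int64(5)), (np.float64(-0.001), np.int64(30)), (np.float64(0.002), np.int64(21))]
```

View pics/w7.png

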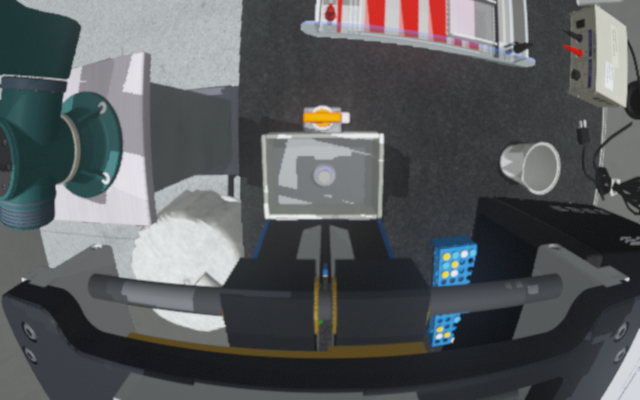

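The bottle stands in the case at world (0.467, −0.055), with its cap at (323,175), and the gripper is clear. Next I close the lid. The hinge is at y≈−0.1145, z 0.078, and the lid angle is about 1.75. First I go behind the lid with the fingers closed.

step_arm --steps '[{"jaw":0,"tx":-0.045,"ty":0,"tz":0,"ax":0,"ay":0,"az":0},{"jaw":0,"tx":-0.09,"ty":0,"tz":0,"ax":0,"ay":0,"az":0},{"jaw":0,"tx":-0.125,"ty":0,"tz":0,"ax":0,"ay":0,"az":0},{"jaw":0,"tx":-0.13,"ty":0,"tz":0.03,"ax":0,"ay":0,"az":0},{"jaw":0,"tx":-0.13,"ty":0,"tz":0.07,"ax":0,"ay":0,"az":0},{"jaw":0,"tx":-0.13,"ty":0,"tz":0.11,"ax":0,"ay":0,"az":0},{"jaw":0,"tx":-0.13,"ty":0,"tz":0.14,"ax":0,"ay":0,"az":0},{"jaw":0,"tx":-0.13,"ty":0,"tz":0.14,"ax":0,"ay":0,"az":0}]'

```text
time: 11.55
tool_pos: [0.4652, -0.1839, 0.129]
ee_rot: [-3.127, -0.007, 1.586]
wrist_force: [-1.0, 0.2, 0.5]
width: 0.0001
```

```bash
cat > lid.py <<'E'
from h import *
s,ds=snapshot('scene');P,uv=pts('scene',ds)
l=P[(P[:,0]>.40)&(P[:,0]<.53)&(P[:,1]>-.15)&(P[:,1]<.02)&(P[:,2]>.088)&(P[:,2]<.21)]
o=get_obs();x,y,z=o['tool_pos'];f=P[(abs(P[:,0]-x)<.05)&(abs(P[:,1]-y)<.03)&(P[:,2]>.02)]
print('lid max z',np.percentile(l[:,2],99) if len(l) else 0,'finger min z in view',f[:,2].min() if len(f) else 0)
go(.468,-.056,.2)
E
python3 lid.py
```

```text
lid max z 0.19412760852987926 finger min z in view 0.16446603272622734
from [ 0.4671 -0.1848  0.1326] [-3.132 -0.004  1.586] t [ 0.129   0.0022 -0.0669] a [-0.009 -0.004 -0.002] F [-0.2  0.3 -0.2] w 0.0004 T 11.6
```

step_arm --steps '[{"jaw":0,"tx":0.02,"ty":0.001,"tz":-0.002,"ax":0,"ay":0,"az":0},{"jaw":0,"tx":0.035,"ty":0.001,"tz":-0.004,"ax":0,"ay":0,"az":0},{"jaw":0,"tx":0.05,"ty":0.001,"tz":-0.004,"ax":0,"ay":0,"az":0},{"jaw":0,"tx":0.065,"ty":0.001,"tz":-0.004,"ax":0,"ay":0,"az":0},{"jaw":0,"tx":0.08,"ty":0.001,"tz":-0.002,"ax":0,"ay":0,"az":0},{"jaw":0,"tx":0.092,"ty":0.001,"tz":0.001,"ax":0,"ay":0,"az":0},{"jaw":0,"tx":0.102,"ty":0.001,"tz":0.005,"ax":0,"ay":0,"az":0},{"jaw":0,"tx":0.112,"ty":0.001,"tz":0.01,"ax":0,"ay":0,"az":0}]'

```text
time: 12.4
tool_pos: [0.4663, -0.0718, 0.1225]
ee_rot: [-3.132, -0.004, 1.586]
wrist_force: [1.3, -0.8, 0.8]
width: 0.0005
```

```bash
python3 lid.py
```

```text
lid max z 0.2077775662958373 finger min z in view 0.028379294099777463
from [ 0.4654 -0.0702  0.1213] [-3.13  -0.006  1.587] t [ 0.0147  0.0019 -0.0787] a [-0.012 -0.006 -0.001] F [1.1 0.7 0. ] w 0.0003 T 12.45
```

step_arm --steps '[{"jaw":0,"tx":0.009,"ty":0.001,"tz":0.008,"ax":-0.005,"ay":-0.003,"az":0},{"jaw":0,"tx":0.0175,"ty":0.001,"tz":0.017,"ax":-0.01,"ay":-0.005,"az":0},{"jaw":0,"tx":0.025,"ty":0.001,"tz":0.028,"ax":-0.01,"ay":-0.005,"az":0},{"jaw":0,"tx":0.031,"ty":0.001,"tz":0.04,"ax":-0.01,"ay":-0.005,"az":0},{"jaw":0,"tx":0.035,"ty":0.001,"tz":0.05,"ax":-0.01,"ay":-0.005,"az":0},{"jaw":0,"tx":0.037,"ty":0.001,"tz":0.058,"ax":-0.01,"ay":-0.005,"az":0},{"jaw":0,"tx":0.038,"ty":0.001,"tz":0.063,"ax":-0.01,"ay":-0.005,"az":0},{"jaw":0,"tx":0.038,"ty":0.001,"tz":0.065,"ax":-0.01,"ay":-0.005,"az":0}]'

```text
time: 13.25
tool_pos: [0.4646, -0.0321, 0.0601]
ee_rot: [-3.139, -0.0, 1.588]
wrist_force: [-11.5, 0.9, 27.0]
width: 0.0005
```

Run:
```python
from h import *
w,d=snapshot('wrist');P,uv=pts('wrist',d);save('w8',w)
c=w[uv[:,1],uv[:,0]].astype(int)
l=P[(P[:,0]>.40)&(P[:,0]<.53)&(P[:,1]>-.11)&(P[:,1]<.003)&(c[:,2]>c[:,0]+40)&(P[:,2]<.14)]
print(len(l),np.percentile(l,[2,50,98],axis=0));A=np.c_[l[:,1],np.ones(len(l))];print(np.linalg.lstsq(A,l[:,2],rcond=None)[0])
go(.468,-.033,.055)
```

```text
12745 [[ 0.40179617 -0.05283255  0.08363328]
 [ 0.46389301 -0.02060632  0.08558728]
 [ 0.52814539  0.00206109  0.08742144]]
[-0.02675468  0.08499353]
from [ 0.4646 -0.0321  0.0603] [-3.139 -0.     1.587] t [-0.001   0.0034  0.0053] a [-0.002 -0.    -0.001] F [-9.7  0.6 18.4] w 0.0005 T 13.3
```

The lid is shut: its top face reads z≈0.0855, flat. I'm raising the arm, checking that it stays shut, and turning the tool for the latch.

step_arm --steps '[{"jaw":0,"tx":0,"ty":0,"tz":-0.02,"ax":0,"ay":0,"az":0},{"jaw":0,"tx":0,"ty":0,"tz":-0.06,"ax":0,"ay":0,"az":0},{"jaw":0.2,"tx":0.02,"ty":0,"tz":-0.1,"ax":0,"ay":0,"az":-0.14},{"jaw":0.4,"tx":0.03,"ty":0,"tz":-0.11,"ax":0,"ay":0,"az":-0.28},{"jaw":0.4,"tx":0.04,"ty":0.001,"tz":-0.11,"ax":0,"ay":0,"az":-0.42},{"jaw":0.4,"tx":0.05,"ty":0.001,"tz":-0.11,"ax":0,"ay":0,"az":-0.56},{"jaw":0.4,"tx":0.0535,"ty":0.001,"tz":-0.11,"ax":0,"ay":0,"az":-0.7},{"jaw":0.4,"tx":0.0535,"ty":0.001,"tz":-0.11,"ax":0,"ay":0,"az":-0.84}]'

```text
time: 14.1
tool_pos: [0.4649, 0.0221, 0.1699]
ee_rot: [-3.141, -0.003, 2.434]
wrist_force: [-0.6, -0.4, 0.2]
width: 0.0375
```

```bash
python3 -c "
from h import *
go(.466,.0215,.17,3.16)"
```

```text
from [0.4649 0.0221 0.1699] [-3.141e+00 -3.000e-03  2.434e+00] t [-0.0012  0.0003 -0.0001] a [-0.    -0.003 -0.726] F [-0.6 -0.4  0.2] w 0.0375 T 14.1
```

step_arm --steps '[{"jaw":0.4,"tx":0,"ty":0,"tz":0,"ax":0,"ay":0,"az":-0.14},{"jaw":0.4,"tx":-0.001,"ty":0,"tz":0,"ax":0,"ay":0,"az":-0.28},{"jaw":0.4,"tx":-0.001,"ty":0,"tz":0,"ax":0,"ay":0,"az":-0.42},{"jaw":0.4,"tx":-0.001,"ty":0,"tz":0,"ax":0,"ay":0,"az":-0.56},{"jaw":0.4,"tx":-0.001,"ty":0,"tz":0,"ax":0,"ay":0,"az":-0.7},{"jaw":0.4,"tx":-0.001,"ty":0,"tz":0,"ax":0,"ay":0,"az":-0.726},{"jaw":0.4,"tx":-0.001,"ty":0,"tz":0,"ax":0,"ay":-0.003,"az":-0.726}]'

```text
time: 14.8
tool_pos: [0.4656, 0.0214, 0.1696]
ee_rot: [3.141, -0.0, -3.126]
wrist_force: [0.1, -0.3, 0.3]
width: 0.0378
```

```bash
cat > lat.py <<'E'
from h import *
import sys
w,d=snapshot('wrist');s,ds=snapshot('scene');t,dt=snapshot('top');save(sys.argv[1],w);save(sys.argv[1]+'s',cv2.resize(s[160:340,300:500],(800,720)[:2],interpolation=cv2.INTER_CUBIC)[:600])
o=get_obs();print(o['joint_positions'].round(2))
for cn,dd,im in(('wrist',d,w),('scene',ds,s),('top',dt,t)):
  P,uv=pts(cn,dd);c=im[uv[:,1],uv[:,0]].astype(int)
  b=(P[:,0]>.38)&(P[:,0]<.56)&(P[:,1]>-.12)&(P[:,1]<.08)
  g=P[b&(c[:,0]>150)&(c[:,2]<100)&(c[:,0]>c[:,1]+40)&(P[:,2]>.09)&(P[:,2]<.14)]
  if len(g)>4: print(cn,'wing',len(g),g.mean(0).round(4),np.percentile(g,[2,98],axis=0).round(4).tolist(),cv2.minAreaRect(g[:,:2].astype(np.float32)*1000))
  l=P[b&(P[:,1]<.0)&(c[:,2]>c[:,0]+40)&(P[:,2]>.05)&(P[:,2]<.14)]
  if len(l)>50: print(cn,'lid',len(l),np.polyfit(l[:,1],l[:,2],1),np.percentile(l[:,2],[2,50,98]))
go(.466,.0215,.1,3.16)
E
python3 lat.py w9
```

```text
[-0.08 -0.1   1.58  0.    1.66 -1.66]
wrist wing 810 [0.4636 0.0227 0.1197] [[0.4436, 0.0136, 0.0956], [0.4843, 0.0322, 0.1256]] ((469.640380859375, 24.547340393066406), (54.086551666259766, 21.922487258911133), 16.92369270324707)
wrist lid 14241 [0.0006318  0.08589391] [0.08359754 0.08595036 0.08778   ]
scene wing 128 [0.4675 0.0258 0.1202] [[0.4481, 0.0193, 0.0974], [0.4868, 0.0341, 0.1271]] ((467.1961669921875, 27.42359733581543), (17.662363052368164, 41.63608932495117), 86.90252685546875)
scene lid 2696 [0.00165445 0.08721839] [0.08465846 0.08714537 0.08940237]
top lid 3431 [0.00293318 0.08725669] [0.08301149 0.08740671 0.09077449]
from [0.4656 0.0215 0.1698] [ 3.142  0.    -3.125] t [-0.0004  0.      0.0698] a [ 0.     0.    -0.002] F [0.1 0.3 0.7] w 0.0378 T 14.95
```

View pics/w9.png

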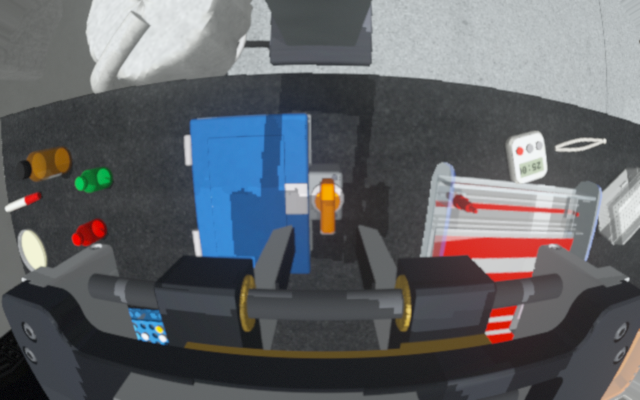

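The lid is flat and shut in all three cameras. The wing is at (0.465, 0.022), lies along x (unlocked), and is centred between the jaws at (328,200). I'm descending to straddle it.

step_arm --steps '[{"jaw":0.4,"tx":0,"ty":0,"tz":0.03,"ax":0,"ay":0,"az":0},{"jaw":0.4,"tx":0,"ty":0,"tz":0.06,"ax":0,"ay":0,"az":0},{"jaw":0.4,"tx":0,"ty":0,"tz":0.085,"ax":0,"ay":0,"az":0},{"jaw":0.4,"tx":0,"ty":0,"tz":0.097,"ax":0,"ay":0,"az":0},{"jaw":0.4,"tx":0,"ty":0,"tz":0.1,"ax":0,"ay":0,"az":0},{"jaw":0.4,"tx":0,"ty":0,"tz":0.1,"ax":0,"ay":0,"az":0}]'

```text
time: 15.55
tool_pos: [0.4659, 0.0214, 0.0703]
ee_rot: [-3.142, 0.001, -3.125]
wrist_force: [0.5, -0.2, -0.1]
width: 0.0374
```

step_arm --steps '[{"jaw":0.25,"tx":0,"ty":0,"tz":0,"ax":0,"ay":0,"az":0},{"jaw":0.15,"tx":0,"ty":0,"tz":0,"ax":0,"ay":0,"az":0},{"jaw":0.1,"tx":0,"ty":0,"tz":0,"ax":0,"ay":0,"az":0},{"jaw":0.1,"tx":0,"ty":0,"tz":0,"ax":0,"ay":0,"az":0},{"jaw":0.1,"tx":0,"ty":0,"tz":0,"ax":0,"ay":0,"az":0}]'

```text
time: 16.05
tool_pos: [0.4671, 0.0235, 0.0718]
ee_rot: [3.137, 0.004, -3.124]
wrist_force: [0.6, 4.8, 4.5]
width: 0.0118
```

```bash
python3 -c "
from h import *
go(.4655,.022,.069,1.588)"
```

```text
from [0.4671 0.0235 0.0718] [ 3.137  0.004 -3.124] t [ 0.0017 -0.0015  0.0028] a [ 0.006 -0.     1.571] F [0.6 4.8 4.5] w 0.0118 T 16.05
```

step_arm --steps '[{"jaw":0.1,"tx":0.001,"ty":0,"tz":0,"ax":0,"ay":0,"az":0.13},{"jaw":0.1,"tx":0.001,"ty":0,"tz":-0.001,"ax":0,"ay":0,"az":0.26},{"jaw":0.1,"tx":0.001,"ty":0,"tz":-0.002,"ax":0,"ay":0,"az":0.39},{"jaw":0.1,"tx":0.001,"ty":0,"tz":-0.002,"ax":0,"ay":0,"az":0.52},{"jaw":0.1,"tx":0.001,"ty":0,"tz":-0.002,"ax":0,"ay":0,"az":0.65},{"jaw":0.1,"tx":0.001,"ty":0,"tz":-0.002,"ax":0,"ay":0,"az":0.78},{"jaw":0.1,"tx":0.001,"ty":0,"tz":-0.002,"ax":0,"ay":0,"az":0.91},{"jaw":0.1,"tx":0.001,"ty":0,"tz":-0.002,"ax":0,"ay":0,"az":1.04}]'

```text
time: 16.85
tool_pos: [0.4662, 0.0218, 0.0748]
ee_rot: [3.138, 0.002, 2.113]
wrist_force: [-1.4, -3.6, 2.3]
width: 0.0116
```

```bash
python3 -c "
from h import *
go(.466,.0225,.069,1.59)"
```

```text
from [0.4662 0.0218 0.0748] [3.138e+00 2.000e-03 2.113e+00] t [0.0007 0.0002 0.0058] a [0.004 0.001 0.523] F [-1.4 -3.6  2.3] w 0.0116 T 16.85
```

step_arm --steps '[{"jaw":0.1,"tx":0,"ty":0,"tz":0,"ax":0,"ay":0,"az":0.13},{"jaw":0.1,"tx":0,"ty":0,"tz":0,"ax":0,"ay":0,"az":0.26},{"jaw":0.1,"tx":0,"ty":0,"tz":0.001,"ax":0,"ay":0,"az":0.39},{"jaw":0.1,"tx":0,"ty":0,"tz":0.002,"ax":0,"ay":0,"az":0.52},{"jaw":0.1,"tx":0,"ty":0,"tz":0.003,"ax":0,"ay":0,"az":0.54},{"jaw":0.1,"tx":0,"ty":0,"tz":0.003,"ax":0,"ay":0,"az":0.54}]'

```text
time: 17.45
tool_pos: [0.4652, 0.0215, 0.0721]
ee_rot: [3.14, 0.0, 1.575]
wrist_force: [-3.7, -0.3, 3.6]
width: 0.012
```

step_arm --steps '[{"jaw":0.3,"tx":0,"ty":0,"tz":0,"ax":0,"ay":0,"az":0},{"jaw":0.4,"tx":0,"ty":0,"tz":0,"ax":0,"ay":0,"az":0},{"jaw":0.4,"tx":0,"ty":0,"tz":0,"ax":0,"ay":0,"az":0},{"jaw":0.4,"tx":0,"ty":0,"tz":-0.03,"ax":0,"ay":0,"az":0},{"jaw":0.4,"tx":0,"ty":0,"tz":-0.07,"ax":0,"ay":0,"az":0},{"jaw":0.4,"tx":0,"ty":0,"tz":-0.11,"ax":0,"ay":0,"az":0},{"jaw":0.4,"tx":0,"ty":0,"tz":-0.15,"ax":0,"ay":0,"az":0},{"jaw":0.4,"tx":0,"ty":0,"tz":-0.15,"ax":0,"ay":0,"az":0}]'

```text
time: 18.25
tool_pos: [0.4682, 0.0214, 0.2289]
ee_rot: [3.127, 0.001, 1.576]
wrist_force: [0.4, -0.4, 1.0]
width: 0.0376
```

```bash
python3 lat.py w10
```

```text
[-0.08 -0.11  1.48 -0.    1.77 -0.08]
wrist wing 467 [0.4601 0.0244 0.1157] [[0.4534, 0.0038, 0.0906], [0.4657, 0.044, 0.1181]] ((458.5854187011719, 23.685855865478516), (42.180484771728516, 18.75464630126953), 89.83850860595703)
wrist lid 7094 [-0.00193481  0.07785481] [0.07545103 0.07804437 0.08004516]
scene wing 117 [0.4692 0.0251 0.1199] [[0.463, 0.0059, 0.0971], [0.4776, 0.0435, 0.1276]] ((470.3772888183594, 23.476938247680664), (15.551508903503418, 42.13404846191406), 0.9096696376800537)
scene lid 2740 [0.00081444 0.08715758] [0.08461977 0.08713735 0.08945682]
top wing 113 [0.4654 0.022  0.1226] [[0.4565, 0.0032, 0.0967], [0.4725, 0.0415, 0.1285]] ((465.7668151855469, 23.090476989746094), (41.010009765625, 19.956863403320312), 76.81122589111328)
top lid 3425 [0.00247849 0.08724778] [0.08318039 0.08739102 0.09070622]
from [0.4647 0.0216 0.2212] [3.14  0.    1.576] t [-0.      0.0012  0.1213] a [ 1.000e-03  1.000e-03 -1.584e+00] F [-0.3 -0.4 -0.6] w 0.0374 T 18.4
```

View pics/w10s.png

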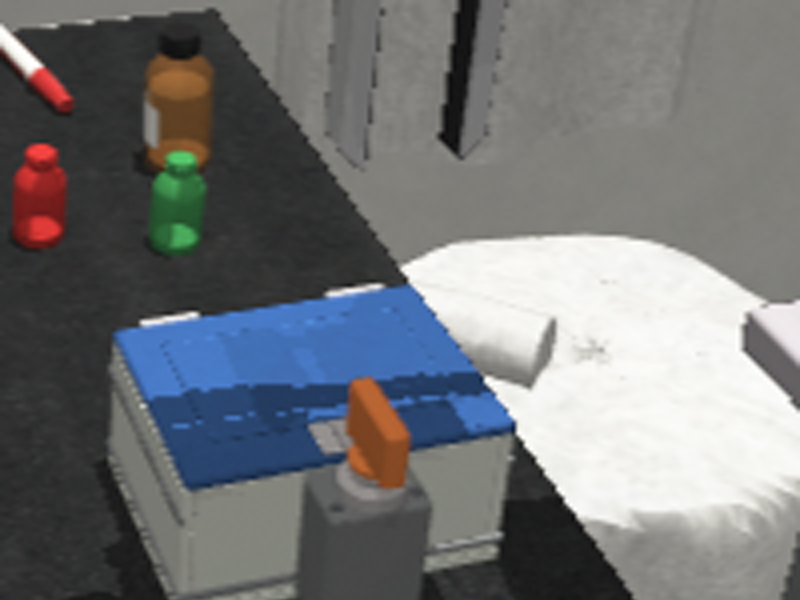

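The wing now lies across the case, with its long side along y (scene fit 0.9°, case yaw about 1°). It is back at detent height (top 0.1276 against 0.1271 before) and the lid is flat. I'll let it settle briefly and hand in.

step_arm --steps '[{"jaw":0.4,"tx":0,"ty":0,"tz":-0.02,"ax":0,"ay":0,"az":0},{"jaw":0.4,"tx":0,"ty":0,"tz":-0.03,"ax":0,"ay":0,"az":0},{"jaw":0.4,"tx":0,"ty":0,"tz":-0.03,"ax":0,"ay":0,"az":0},{"jaw":0.4,"tx":0,"ty":0,"tz":-0.03,"ax":0,"ay":0,"az":0}]'

```text
time: 18.8
tool_pos: [0.4644, 0.0216, 0.2502]
ee_rot: [-3.141, 0.0, 1.576]
wrist_force: [1.1, 0.7, -0.6]
width: 0.0378
```

```bash
python3 lat.py w11 | grep -E "scene|top"; python3 -c "
from h import *
t,d=snapshot('top')
P,_=pts('top',d)
for n,x,y in(('amber',.428,-.394),):
    q=P[(np.hypot(P[:,0]-x,P[:,1]-y)<.05)&(P[:,2]>.055)];print(n,q.mean(0))
for q in('petri','pen'):
  for r in silhouettes('top',q)[:1]: print(q,r['rect'])
close_job()"
```

```text
scene wing 118 [0.4692 0.0251 0.1199] [[0.4623, 0.0058, 0.0967], [0.4772, 0.0432, 0.1277]] ((470.10235595703125, 25.228252410888672), (16.440549850463867, 40.61709213256836), 0.2720518708229065)
scene lid 2731 [0.00087488 0.0871828 ] [0.0846791  0.08715432 0.08943058]
top wing 110 [0.4654 0.0225 0.1232] [[0.4564, 0.0031, 0.0983], [0.4725, 0.0422, 0.129]] ((465.822265625, 23.198225021362305), (41.14323043823242, 19.89588165283203), 76.82154083251953)
top lid 3420 [0.00203189 0.0872156 ] [0.0832438  0.08734985 0.09085395]
amber [ 0.42854609 -0.39417185  0.08172688]
petri [411.4, 159.9, 449.7, 198.7]
pen [403.3, 209.9, 456.7, 224.5]
the job is handed in; nothing more can be done
```

I put the white-capped bottle in the case, shut the blue lid and turned the orange latch a quarter turn clockwise. I handed the job in at about 19 s of the 64 s allowed.

**Last checks:**
- **Bottle:** it stood upright near the case centre when I let go. The shut lid hid it after that, so I did not see it again.
- **Lid:** flat and shut in the scene and top cameras, with its top face at about 87 mm.
- **Latch:** the wing lies across the case and is back at its detent height. The scene camera puts it within about 1° of fully turned. The top camera's fit read about 13° off that, which I put down to its coarse pixels. The joint angle itself can't be read, and I did not see the tongue itself over the lid.
- **Bystanders:** the amber bottle moved less than 1 mm. The petri dish is where it was in the top picture, to within detector noise. The pen was not detected in the first top picture, so I have no number for it; I saw no sign it moved.

**What disagreed:** the cameras put the fingertips about 38 mm higher than the reported tool position implied. The first grasp therefore closed on the cap instead of the body. It held, so I carried the bottle that way and corrected for the offset in every later move. Pressing the lid shut briefly reached about 29 N at the wrist.

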